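# Press the cap onto the vial through the guard window

## Task

One of the two seats of the capping press holds the vial, the other only a low blanking plug. With your fingertips reach down through the guard window of the station that holds the vial, press that lever's paddle all the way down so that the pad bears on the vial's cap, keep it down for about three seconds, and finish while still holding it down. Do not touch the guard, do not press the other lever, lift nothing, and leave everything else standing where it is.

Things in the scene. Friction and masses are not known exactly. Their poses are not given: they have to be found in the camera images.
- press: Two-station vial capping press, fixed: grey base plate 220 x 236 x 12 mm, guard over its middle. Origin on the bench below the middle of the guard; x to the back of the press (away from the robot), y to its left as the robot sees it, z up. Stations at y = +50 (left) and -50 mm, each from front to back: seat with sprung pad above, window with lever paddle under it, lever hinge (x = +90, z = 80 mm).
- guard: The guard, fixed, not to be touched: flat aluminium frame on four posts, 102 (x) x 220 (y) mm, top 128 mm above the bench, 8 mm thick, wire fences on its left and right. Two rectangular windows side by side, each 66 (x) x 80 (y) mm, with a 20 mm bar between them. Origin and axes as the press.
- left_window (a point): Centre of the left window at the top face of the guard (press x = 0, y = +50 mm, 128 mm up). Axes as the press.
- left_press_point (a point): Middle of the top face of the left lever's flat black paddle, 36 (x) x 32 (y) x 6 mm, where to press; it moves with the lever. 106 mm above the bench when the lever is up, about 87 mm when fully down, always close under the window's centre.
- left_lever (a joint): Angle of the left lever: 0 up (at rest), 0.20 when the pad meets the cap of a vial in the seat, 0.23 fully down at the stop. A spring returns it. Pressing at the paddle takes about 3 N at first, 5 N when the pad meets the cap and about 10 N at the stop; the paddle travels about 20 mm.
- left_pad: Round sprung pad, 18 mm across, under the front end of the left lever, straight above the left seat; origin at the centre of its underside. It comes down on the cap when the lever is pressed and gives by up to 5 mm.
- left_seat (a point): Centre of the floor of the left seat, an 8 mm high ring 32 mm wide inside, in front of the guard (press x = -65 mm, y = +50 mm, 12 mm up).
- right_window (a point): Centre of the right window at the top face of the guard (press x = 0, y = -50 mm, 128 mm up). Axes as the press.
- right_press_point (a point): Middle of the top face of the right lever's flat black paddle, 36 (x) x 32 (y) x 6 mm, where to press; it moves with the lever. 106 mm above the bench when the lever is up, about 87 mm when fully down, always close under the window's centre.
- right_lever (a joint): Angle of the right lever: 0 up (at rest), 0.20 when the pad meets the cap of a vial in the seat, 0.23 fully down at the stop. A spring returns it. Pressing at the paddle takes about 3 N at first, 5 N when the pad meets the cap and about 10 N at the stop; the paddle travels about 20 mm.
- right_pad: Round sprung pad, 18 mm across, under the front end of the right lever, straight above the right seat; origin at the centre of its underside. It comes down on the cap when the lever is pressed and gives by up to 5 mm.
- right_seat (a point): Centre of the floor of the right seat, an 8 mm high ring 32 mm wide inside, in front of the guard (press x = -65 mm, y = -50 mm, 12 mm up).
- vial: The vial to be capped: brown glass sample vial with black cap, 28 mm across, 53 mm tall, loose, standing upright in one of the two seats. Origin at the centre of its underside.
- plug: Low steel blanking plug, 27 mm across, 16 mm tall, loose, lying in the other seat. Origin at the centre of its underside.
- spare_vial: Another vial, 28 mm across, 49 mm tall, on the bench in front of the press; bystander. Origin under its centre.
- beaker: Empty beaker, 56 mm across, 68 mm tall, left of the press; bystander. Origin under its centre.
- tip_rack: Box of pipette tips, 66 x 118 x 58 mm, right of the press; bystander. Origin under its centre.
- tube: Plastic centrifuge tube standing on its cap, 34 mm across, 121 mm tall, to the left of the press; bystander. Origin under its centre.
Mind the look-alikes: they are no part of the job. What is shaped like the vial but green or purple is not meant.

How it is judged:
On the way:
1. the lever of the vial's station is held down through its window, pad on the cap, for 2.5 s (((value of joint left_lever above 0.207 rad and contact force between left_pad and vial above 0.8 N and contact force between the fingers and press above 1 N and horizontal distance between the grasp point and left_window below 0.04 m and horizontal distance between vial and left_seat below 0.006 m) or (value of joint right_lever above 0.207 rad and contact force between right_pad and vial above 0.8 N and contact force between the fingers and press above 1 N and horizontal distance between the grasp point and right_window below 0.04 m and horizontal distance between vial and right_seat below 0.006 m))), for 2.5 s.
At the end, for the whole second after the job is handed in: Fingers in the window of the vial's station (grasp point within 40 mm of its centre from above) hold the paddle down with over 1 N: lever past 0.207 rad, pad on the vial with over 0.8 N; vial upright within 0.1 rad, within 6 mm of the seat's centre and under 20 mm up (((value of joint left_lever above 0.207 rad and contact force between left_pad and vial above 0.8 N and contact force between the fingers and press above 1 N and horizontal distance between the grasp point and left_window below 0.04 m and horizontal distance between vial and left_seat below 0.006 m) or (value of joint right_lever above 0.207 rad and contact force between right_pad and vial above 0.8 N and contact force between the fingers and press above 1 N and horizontal distance between the grasp point and right_window below 0.04 m and horizontal distance between vial and right_seat below 0.006 m)) and angle between vial's own z axis and vertical below 0.1 rad and height (world z) of vial below 0.02 m); the arm keeps its last pose, push and grip.
It fails at once if the robot touches the guard (contact force between any of the arm, the fingers and guard above 0.5 N).
It fails at once if the lever of the station without the vial is pressed (past 0.06 rad) ((value of joint left_lever above 0.06 rad and horizontal distance between plug and left_seat below 0.03 m) or (value of joint right_lever above 0.06 rad and horizontal distance between plug and right_seat below 0.03 m)).
It fails at once if the vial or the plug is lifted (by more than 10 mm) or leaves its seat (height (world z) of any of vial, plug above 0.022 m or distance of any of vial, plug from where it was at the start of the episode above 0.012 m).
It fails at once if a bystander is moved by more than 20 mm (distance of any of spare_vial, beaker, tip_rack, tube from where it was at the start of the episode above 0.02 m).
It fails at once if a bystander is tipped (angle between any of spare_vial, beaker, tip_rack, tube's own z axis and vertical above 0.4 rad).
It also fails if it takes over 35 s, if anything falls off the work surface, if the arm or the gripper's body presses on something with over 40 N, if the wrist force passes 120 N, or if a joint passes its speed limit or range.

## Robot

A 6-joint arm with a two-finger parallel gripper is mounted at the origin on a cart in front of the work surface, level with it; the furniture and walls round the work are solid. World frame = base frame: x ahead of the robot, y to its left, z up, the work surface at z = 0. Lengths are in m, angles in rad, forces in N, time in s.
With the tool pointing down it reaches from about 0.3 to 0.95 m from the base axis. Payload 3.1 kg.
Tool frame: the origin (TCP) lies at the very end of the fingers, on their centre line; the grasp point (between the pads) lies 19 mm behind it (arm.grip_depth is the distance from the TCP to the grasp point, in m); z points along the fingers, y is the line along which they close (so a half turn about z gives the same grasp; the last joint's range is limited). The gripper opens to 85 mm and grips with 20 to 120 N. Pads are 22 mm wide; open, the fingers measure 114 mm over their backs; the gripper's body (76 mm by 85 mm) begins 54 mm behind the grasp point. The pads swing forward as they close: fully open they stand 13 mm farther back than shut.
Start: joints at [1.084, 0.308, 1.634, -0, 1.2, -0.07], TCP at [0.253, 0.571, 0.231] pointing down, gripper open.
Joint ranges: [-3.06, 3.06], [-0.79, 1.96], [0.05, 2.63], [-1.19, 4.34], [0.05, 2.64], [-2.94, 2.94]. Speed limits (rad/s): [2.79, 2.79, 3.14, 3.14, 3.14, 3.14].

## Interface

Orientations are given as [roll, pitch, yaw] about the fixed x, y, z axes, in that order (R = Rz(yaw) Ry(pitch) Rx(roll)).
In Python, from rig import arm gives the robot as it stands. The module is installed in compiled form; this text tells all that it offers.
- The arm moves only by the tool send_rows, never from a script. Its argument "plan" is a list of rows, each an object with "dp": the shift along the tool's x, y, z in cm, a list of three; "rotation": the turn, a rotation vector about the tool's x, y, z in degrees, a list of three; "grip": the gripper's target within -1 to 1 (fully open at 1, half-way at 0, shut at -1). A call has 1 to 20 rows; each row shifts and turns the commanded pose from where the row before left it, along the tool's axes as they then stand; what a row does not reach is not made up. A row lasts 1/10 s, in which the tool goes at most 50 mm and 8.59 degrees, less where a joint would pass 70% of its speed; a pose out of reach is approached as far as the arm can. A call is refused whole if a number of a shift passes 5 or a number of a turn 8.59, either way. A call with a gripper value outside its range is refused whole. The fingers move at their own pace and stop on an object; "grip_force" is the grip in N (left out, the last holds). Time passes only in rows, so rows that do not move let the fingers close. It gives the time, the measured TCP pose, the force, the opening and the grip force at its end, in the units of the state.
- arm.get_state(): the state, without advancing time (a new reading comes with each control period).
- arm.get_image(name): name is "side" or "top"; returns a dict with "pixels" (400x640x3 uint8, red, green, blue), "camera_matrix" (3x3 intrinsics, pixels), "R" (3x3) and "t" (3): a world point X has camera coordinates R X + t. Camera axes: x right, y down, z forward; pixel columns grow to the right and rows downward; lengths in m; the calibration is good to about 2 mm. A picture is of the moment at which its call begins. There is no depth.
- arm.job_done(): hands the job in; it is judged then, once.
The state is a dict: "clock": time; "joint_positions": joint angles; "joint_vel": joint speeds; "effort": joint torques, N m; "eef_pos": TCP position; "eef_rot": TCP orientation; "force": force on the tool from outside, world axes, zero at the start; "moment": the same for the moment, N m; "opening": finger opening in m; "gripper_force": force on a finger pad.
Only numpy, scipy, OpenCV 4.12 (cv2) and the standard library are available. Lean on these libraries where they do the work, as an engineer would, in place of code of your own. Each camera call takes 0.05 s, during which the arm holds its last target. There are 200 camera calls.

## Working session

There is one attempt and no reset: what is moved stays moved. The work goes in short steps, Python scripts to look and compute and a tool call to move; the robot and the scene stay as the last step left them, time stands still between calls to the robot, and variables do not carry over. Pictures are saved under pics/ and viewed, at most 10 in all, crops included, and the job is handed in when it is done.

Besides the shell and the picture viewer there is one more tool, called after "Request:" by a JSON object that holds its "fn" and its "kwargs", one argument or row to a line. send_rows: Moves the arm, as the interface text tells. Its arguments: {"type":"object","properties":{"plan":{"type":"array"},"grip_force":{"type":"number"}},"required":["plan"]}

```bash
mkdir -p pics
python3 - <<'E'
from rig import arm
import cv2,numpy as np
for n in("side","top"):
    d=arm.get_image(n); cv2.imwrite(f"pics/{n}0.png",d["pixels"][:,:,::-1]); np.savez(f"{n}0.npz",**d)
    print(n,d["camera_matrix"].tolist(),(-d["R"].T@d["t"]).round(3),d["R"].round(3).tolist())
s=arm.get_state();print({k:s[k] for k in("clock","eef_pos","eef_rot","opening","force")})
E
```

```text
side [[478.3984543553351, 0.0, 310.125507370444], [0.0, 478.3984543553351, 201.3375918074477], [0.0, 0.0, 1.0]] [0.494 0.871 0.539] [[-0.999, -0.029, -0.021], [0.006, 0.445, -0.895], [0.036, -0.895, -0.445]]
top [[441.4268136088806, 0.0, 318.7882178648309], [0.0, 441.4268136088806, 202.77197530150806], [0.0, 0.0, 1.0]] [ 0.476 -0.013  1.13 ] [[-0.009, -1.0, -0.003], [-0.997, 0.009, -0.078], [0.078, 0.002, -0.997]]
{'clock': 0.1, 'eef_pos': array([0.25268162, 0.57080588, 0.23014645]), 'eef_rot': array([-3.13944637e+00, -1.84967878e-04,  2.72476718e+00]), 'opening': 0.08507696694531869, 'force': array([-0.37990577, -0.07782009,  0.75528201])}
```

View pics/side0.png

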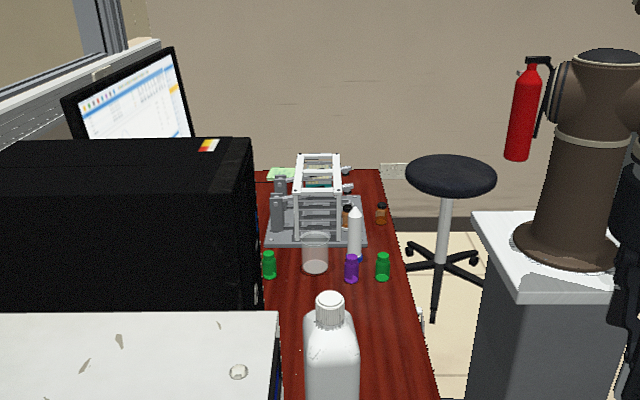

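View pics/top0.png

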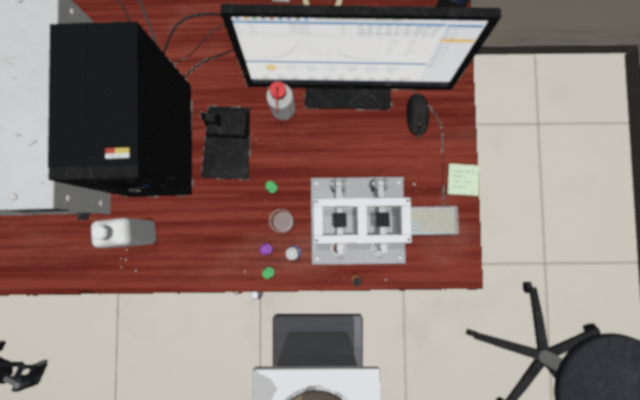

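The side view shows the press at about (318,215), with the guard above it. A brown vial sits in the front seat area at about (347,215), behind the white tube, and the spare brown vial is at (381,213). The green and purple look-alikes are at (268,265), (382,266) and (351,268). The top view shows the guard at (362,220), the paddles at (339,219) and (382,219), and the front pads at (339,250) and (380,250). I'll enlarge both views to tell which seat holds the vial.

Run:
```python
import cv2
a=cv2.imread("pics/side0.png")[145:255,255:400]; b=cv2.imread("pics/top0.png")[170:295,300:425]
cv2.imwrite("pics/crop0.png",cv2.hconcat([cv2.resize(a,(400,500),interpolation=2),cv2.resize(b,(400,500),interpolation=2)]))
cv2.imwrite("pics/crop1.png",cv2.resize(a[40:100,30:140],(800,436),interpolation=2))
```

```text
(no output)
```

View pics/crop0.png

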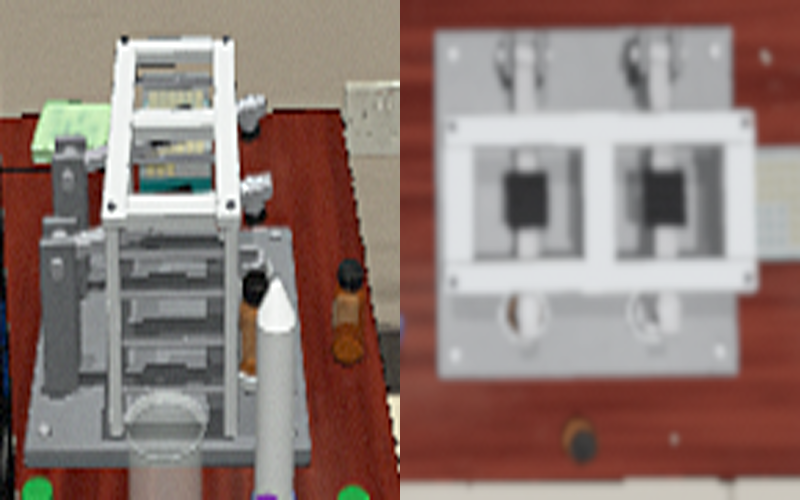

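View pics/crop1.png

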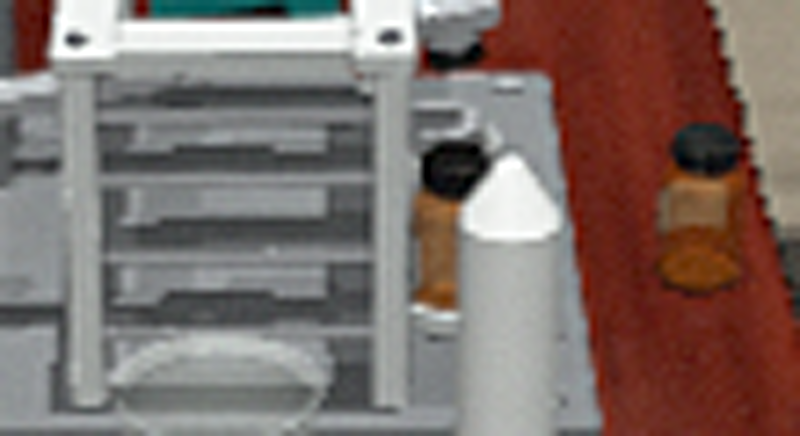

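The vial could be one of two brown, black-capped things: (347,215) in the side view, standing in a ring under the near (left) pad, or (381,213), loose on the bench in front. The loose one is the spare vial. Brown also shows at the left seat in the top view, while the right seat shows only a ring and grey plug. So the vial's station is the left one. Next I'll measure the paddle and guard.

```bash
cat > h.py <<'E'
import numpy as np,cv2
L=lambda f:dict(np.load(f))
def plane(d,uv,z):
    r=d["R"].T@np.linalg.inv(d["camera_matrix"])@np.array([*uv,1.]); c=-d["R"].T@d["t"]; return c+r*(z-c[2])/r[2]
def tri(ds,uvs):
    A=[];b=[]
    for d,uv in zip(ds,uvs):
        r=d["R"].T@np.linalg.inv(d["camera_matrix"])@np.array([*uv,1.]);r/=np.linalg.norm(r)
        P=np.eye(3)-np.outer(r,r);A.append(P);b.append(P@(-d["R"].T@d["t"]))
    return np.linalg.lstsq(np.vstack(A),np.hstack(b),rcond=None)[0]
def proj(d,X):
    p=d["camera_matrix"]@(d["R"]@np.asarray(X)+d["t"]);return p[:2]/p[2]
E
python3 - <<'E'
from h import *
t=L("top0.npz");s=L("side0.npz")
im=t["pixels"]; g=im.min(2); box=np.zeros_like(g);box[185:255,305:418]=1
m=((g>205)&(box>0)).astype(np.uint8)
n,l,st,ce=cv2.connectedComponentsWithStats(m); i=1+st[1:,4].argmax(); m=(l==i).astype(np.uint8)
cs,h=cv2.findContours(m,cv2.RETR_CCOMP,cv2.CHAIN_APPROX_NONE)
for c,hh in zip(cs,h[0]):
    if cv2.contourArea(c)<200: continue
    r=cv2.minAreaRect(c); q=np.array([plane(t,p,.128)[:2] for p in cv2.boxPoints(r)]); e0,e1=q[1]-q[0],q[2]-q[1]
    print("hole" if hh[3]>=0 else "outer",r,q.mean(0).round(4),np.linalg.norm(e0).round(4),np.linalg.norm(e1).round(4),np.degrees(np.arctan2(e0[1],e0[0])).round(1),np.degrees(np.arctan2(e1[1],e1[0])).round(1))
dk=((im.max(2)<60)&(box>0)).astype(np.uint8)
n,l,st,ce=cv2.connectedComponentsWithStats(dk)
for k in range(1,n):
    if st[k,4]>60: print("dark",st[k],ce[k].round(1),plane(t,ce[k],.106).round(4))
# side: guard white top bounds
im=s["pixels"];m=((im.min(2)>215)).astype(np.uint8);m[:,:285]=0;m[:,350:]=0;m[:145]=0;m[200:]=0
ys,xs=np.nonzero(m);P=np.c_[xs,ys]
for f in((1,1),(-1,1),(1,-1),(-1,-1)):print(f,P[(P@np.array(f)).argmin()])
E
```

```text
outer ((361.9999694824219, 220.0), (95.99998474121094, 43.99999237060547), -0.0) [ 0.5152 -0.1085] 0.0998 0.2186 -0.5 -90.5
hole ((384.0, 220.0), (38.0, 32.0), 0.0) [ 0.5147 -0.1584] 0.0726 0.0864 -1.0 -90.5
hole ((340.0, 220.0), (38.0, 32.0), 0.0) [ 0.5156 -0.0586] 0.0726 0.0865 -0.5 -90.5
dark [377 213  11  13 123] [381.9 219. ] [ 0.5178 -0.1568  0.106 ]
dark [334 214  11  12 115] [339.2 219.2] [ 0.5182 -0.0578  0.106 ]
(1, 1) [298 154]
(-1, 1) [339 154]
(1, -1) [285 196]
(-1, -1) [349 184]
```

Run:
```python
from h import *
t=L("top0.npz");s=L("side0.npz")
print("guard corners->side",[proj(s,(x,y,.128)).round(1).tolist() for x,y in((.5645,.001),(.4645,.001),(.5655,-.218),(.4655,-.218))])
print("guard tri (near-right screw-corner)",tri([t,s],[(314,242),(349,188)]).round(3), tri([t,s],[(410,198),(298,154)]).round(3))
print("bottle cap",tri([t,s],[(100,233),(330,300)]).round(3), plane(t,(150,233),0).round(3))
print("tube tip",tri([t,s],[(292,253),(355,207)]).round(3))
```

```text
guard corners->side [[292.4, 191.9], [342.1, 191.5], [297.6, 153.2], [338.9, 152.8]]
guard tri (near-right screw-corner) [0.459 0.001 0.136] [ 0.565 -0.219  0.126]
bottle cap [0.491 0.447 0.206] [0.492 0.421 0.   ]
tube tip [0.441 0.051 0.119]
```

Request:
{"fn": "send_rows", "kwargs": {
  "plan": [
    {"dp":[0,0,-3.5],"rotation":[0,0,0],"grip":-1},
    {"dp":[0,0,-3.5],"rotation":[0,0,0],"grip":-1},
    {"dp":[0,0,0],"rotation":[0,0,-8],"grip":-1},
    {"dp":[0,0,0],"rotation":[0,0,-8],"grip":-1},
    {"dp":[0,0,0],"rotation":[0,0,-8],"grip":-1},
    {"dp":[-1.75,-4.2,0],"rotation":[0,0,0],"grip":-1},
    {"dp":[-1.75,-4.2,0],"rotation":[0,0,0],"grip":-1},
    {"dp":[-1.75,-4.2,0],"rotation":[0,0,0],"grip":-1},
    {"dp":[-1.75,-4.2,0],"rotation":[0,0,0],"grip":-1},
    {"dp":[-1.75,-4.2,0],"rotation":[0,0,0],"grip":-1},
    {"dp":[-1.75,-4.2,0],"rotation":[0,0,0],"grip":-1},
    {"dp":[-1.75,-4.2,0],"rotation":[0,0,0],"grip":-1},
    {"dp":[-1.75,-4.2,0],"rotation":[0,0,0],"grip":-1},
    {"dp":[-1.75,-4.2,0],"rotation":[0,0,0],"grip":-1},
    {"dp":[-1.75,-4.2,0],"rotation":[0,0,0],"grip":-1},
    {"dp":[-1.75,-4.2,0],"rotation":[0,0,0],"grip":-1},
    {"dp":[-1.75,-4.2,0],"rotation":[0,0,0],"grip":-1},
    {"dp":[-1.75,-4.2,0],"rotation":[0,0,0],"grip":-1},
    {"dp":[-1.75,-4.2,0],"rotation":[0,0,0],"grip":-1},
    {"dp":[-1.75,-4.2,0],"rotation":[0,0,0],"grip":-1}
  ],
  "grip_force": 20
}}

```text
clock: 2.1
eef_pos: [0.5169, -0.0598, 0.3009]
eef_rot: [3.141, -0.001, -3.14]
force: [0.6, -0.4, 0.5]
opening: 0.0
gripper_force: 0.0
```

Request:
{"fn": "send_rows", "kwargs": {
  "plan": [
    {"dp":[0,0,3.5],"rotation":[0,0,0],"grip":-1},
    {"dp":[0,0,3.5],"rotation":[0,0,0],"grip":-1},
    {"dp":[0,0.1,3.5],"rotation":[0,0,0],"grip":-1},
    {"dp":[0,0,3],"rotation":[0,0,0],"grip":-1},
    {"dp":[0,0,0],"rotation":[0,0,0],"grip":-1},
    {"dp":[0,0,0],"rotation":[0,0,0],"grip":-1}
  ]
}}

```text
clock: 2.7
eef_pos: [0.5165, -0.0569, 0.166]
eef_rot: [3.141, -0.002, -3.139]
force: [0.5, 0.6, 0.3]
opening: -0.0002
gripper_force: 0.0
```

Run:
```python
from rig import arm
from h import *
out=[]
for n,(a,b,c,e) in(("side",(90,225,240,400)),("top",(150,285,290,450))):
    d=arm.get_image(n); out.append(cv2.resize(d["pixels"][a:b,c:e,::-1],(400,337),interpolation=2)); np.savez(n+"1.npz",**d)
    print(n,proj(d,arm.get_state()["eef_pos"]).round(1))
cv2.imwrite("pics/near.png",cv2.hconcat(out))
```

```text
side [315.8 162.7]
top [340.2 217.9]
```

View pics/near.png

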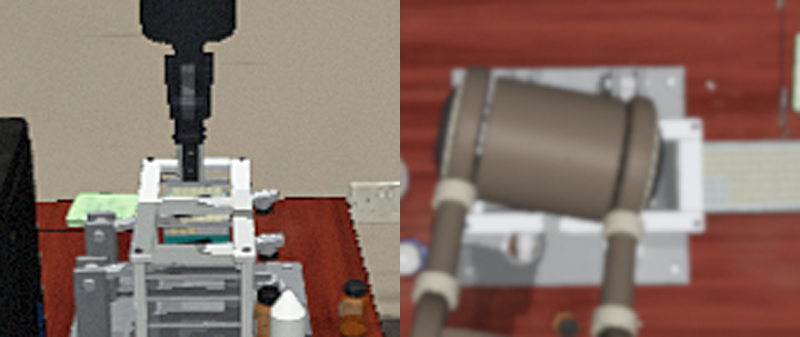

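The side crop shows the closed fingertips at crop (190,182), which is image (316,163). That matches the projected TCP, centred over the left window. Going down now.

Request:
{"fn": "send_rows", "kwargs": {
  "plan": [
    {"dp":[0,-0.1,2],"rotation":[0,0,0],"grip":-1},
    {"dp":[0,0,2],"rotation":[0,0,0],"grip":-1},
    {"dp":[0,0,1.5],"rotation":[0,0,0],"grip":-1},
    {"dp":[0,0,0.4],"rotation":[0,0,0],"grip":-1},
    {"dp":[0,0,0.4],"rotation":[0,0,0],"grip":-1},
    {"dp":[0,0,0.4],"rotation":[0,0,0],"grip":-1},
    {"dp":[0,0,0],"rotation":[0,0,0],"grip":-1},
    {"dp":[0,0,0],"rotation":[0,0,0],"grip":-1}
  ]
}}

```text
clock: 3.6
eef_pos: [0.518, -0.0582, 0.1003]
eef_rot: [-3.141, 0.002, -3.139]
force: [0.2, -0.0, 3.1]
opening: -0.0001
gripper_force: 1.4
```

Request:
{"fn": "send_rows", "kwargs": {
  "plan": [
    {"dp":[0,0,0.3],"rotation":[0,0,0],"grip":-1},
    {"dp":[0,0,0.3],"rotation":[0,0,0],"grip":-1},
    {"dp":[0,0,0.3],"rotation":[0,0,0],"grip":-1},
    {"dp":[0,0,0.2],"rotation":[0,0,0],"grip":-1},
    {"dp":[0,0,0],"rotation":[0,0,0],"grip":-1},
    {"dp":[0,0,0],"rotation":[0,0,0],"grip":-1}
  ]
}}

```text
clock: 4.2
eef_pos: [0.5163, -0.0582, 0.0881]
eef_rot: [-3.141, -0.001, -3.139]
force: [-2.8, -1.0, 4.9]
opening: -0.0002
gripper_force: 2.4
```

Request:
{"fn": "send_rows", "kwargs": {
  "plan": [
    {"dp":[0,0,0.1],"rotation":[0,0,0],"grip":-1},
    {"dp":[0,0,0.1],"rotation":[0,0,0],"grip":-1},
    {"dp":[0,0,0],"rotation":[0,0,0],"grip":-1},
    {"dp":[0,0,0],"rotation":[0,0,0],"grip":-1}
  ]
}}

```text
clock: 4.6
eef_pos: [0.5163, -0.0582, 0.0867]
eef_rot: [-3.141, -0.002, -3.139]
force: [-4.5, -0.4, 8.7]
opening: -0.0001
gripper_force: 4.6
```

Request:
{"fn": "send_rows", "kwargs": {
  "plan": [
    {"dp":[0,0,0.1],"rotation":[0,0,0],"grip":-1},
    {"dp":[0,0,0.1],"rotation":[0,0,0],"grip":-1},
    {"dp":[0,0,0],"rotation":[0,0,0],"grip":-1},
    {"dp":[0,0,0],"rotation":[0,0,0],"grip":-1}
  ]
}}

```text
clock: 5.0
eef_pos: [0.5162, -0.0582, 0.0854]
eef_rot: [-3.141, -0.002, -3.139]
force: [-6.3, -1.5, 12.8]
opening: -0.0
gripper_force: 6.7
```

Request:
{"fn": "send_rows", "kwargs": {
  "plan": [
    {"dp":[0,0,0.1],"rotation":[0,0,0],"grip":-1},
    {"dp":[0,0,0.1],"rotation":[0,0,0],"grip":-1},
    {"dp":[0,0,0],"rotation":[0,0,0],"grip":-1},
    {"dp":[0,0,0],"rotation":[0,0,0],"grip":-1}
  ]
}}

```text
clock: 5.4
eef_pos: [0.5162, -0.0582, 0.085]
eef_rot: [-3.141, -0.003, -3.139]
force: [-9.3, -0.6, 23.2]
opening: -0.0003
gripper_force: 12.0
```

Run:
```python
from rig import arm
import cv2
out=[]
d=arm.get_image("side")["pixels"][...,::-1]
o=cv2.imread("pics/side0.png")
f=lambda i:cv2.resize(i[145:235,270:370],(400,360),interpolation=2)
cv2.imwrite("pics/press.png",cv2.hconcat([f(o),f(d)]))
```

```text
(no output)
```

View pics/press.png

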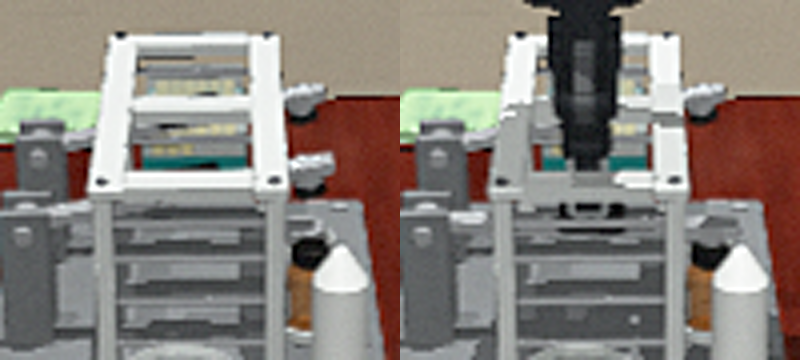

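The right half shows the left pad, which hung at about (312,180), now down on the cap at (712,240). The right pad at (708,100) hasn't moved. The vial still stands in its seat. The force stiffened to 23 N while z stopped changing, so the lever is at its stop. Holding for 3.5 s.

Request:
{"fn": "send_rows", "kwargs": {
  "plan": [
    {"dp":[0,0,0],"rotation":[0,0,0],"grip":-1},
    {"dp":[0,0,0],"rotation":[0,0,0],"grip":-1},
    {"dp":[0,0,0],"rotation":[0,0,0],"grip":-1},
    {"dp":[0,0,0],"rotation":[0,0,0],"grip":-1},
    {"dp":[0,0,0],"rotation":[0,0,0],"grip":-1},
    {"dp":[0,0,0],"rotation":[0,0,0],"grip":-1},
    {"dp":[0,0,0],"rotation":[0,0,0],"grip":-1},
    {"dp":[0,0,0],"rotation":[0,0,0],"grip":-1},
    {"dp":[0,0,0],"rotation":[0,0,0],"grip":-1},
    {"dp":[0,0,0],"rotation":[0,0,0],"grip":-1},
    {"dp":[0,0,0],"rotation":[0,0,0],"grip":-1},
    {"dp":[0,0,0],"rotation":[0,0,0],"grip":-1},
    {"dp":[0,0,0],"rotation":[0,0,0],"grip":-1},
    {"dp":[0,0,0],"rotation":[0,0,0],"grip":-1},
    {"dp":[0,0,0],"rotation":[0,0,0],"grip":-1},
    {"dp":[0,0,0],"rotation":[0,0,0],"grip":-1},
    {"dp":[0,0,0],"rotation":[0,0,0],"grip":-1},
    {"dp":[0,0,0],"rotation":[0,0,0],"grip":-1},
    {"dp":[0,0,0],"rotation":[0,0,0],"grip":-1},
    {"dp":[0,0,0],"rotation":[0,0,0],"grip":-1}
  ]
}}

```text
clock: 7.45
eef_pos: [0.5162, -0.0582, 0.085]
eef_rot: [-3.141, -0.003, -3.139]
force: [-10.4, 0.4, 24.2]
opening: -0.0001
gripper_force: 11.9
```

Request:
{"fn": "send_rows", "kwargs": {
  "plan": [
    {"dp":[0,0,0],"rotation":[0,0,0],"grip":-1},
    {"dp":[0,0,0],"rotation":[0,0,0],"grip":-1},
    {"dp":[0,0,0],"rotation":[0,0,0],"grip":-1},
    {"dp":[0,0,0],"rotation":[0,0,0],"grip":-1},
    {"dp":[0,0,0],"rotation":[0,0,0],"grip":-1},
    {"dp":[0,0,0],"rotation":[0,0,0],"grip":-1},
    {"dp":[0,0,0],"rotation":[0,0,0],"grip":-1},
    {"dp":[0,0,0],"rotation":[0,0,0],"grip":-1},
    {"dp":[0,0,0],"rotation":[0,0,0],"grip":-1},
    {"dp":[0,0,0],"rotation":[0,0,0],"grip":-1},
    {"dp":[0,0,0],"rotation":[0,0,0],"grip":-1},
    {"dp":[0,0,0],"rotation":[0,0,0],"grip":-1},
    {"dp":[0,0,0],"rotation":[0,0,0],"grip":-1},
    {"dp":[0,0,0],"rotation":[0,0,0],"grip":-1},
    {"dp":[0,0,0],"rotation":[0,0,0],"grip":-1}
  ]
}}

```text
clock: 8.95
eef_pos: [0.5162, -0.0582, 0.085]
eef_rot: [-3.141, -0.003, -3.139]
force: [-10.7, -1.5, 23.8]
opening: -0.0002
gripper_force: 11.9
```

```bash
python3 -c "
from rig import arm
s=arm.get_state();print(s['clock'],s['eef_pos'],s['force'])
print(arm.job_done())"
```

```text
8.95 [ 0.51623777 -0.05821083  0.08501827] [-10.7018141   -1.4746506   23.82354986]
the job is handed in; nothing more can be done
None
```

I pressed the left station's lever (the one holding the vial) down to its stop through its window with the pad on the cap, held it about 3.5 s, and handed the job in at 8.95 s still holding it at about 24 N; no verdict came back.

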